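Dock a board carrier through the one-way flap gate

TASK

Set the small board carrier into the mouth of the test dock's lane, nose towards the gate, and push it gently, without forcing, through the sprung flap and on under the hood until you feel the hidden sprung contact head give; keep it pressed home there with about 8 to 10 N for a second (the head is damaged beyond about 15 N). Then let go and come away so that the flap swings shut behind the carrier; leave the spool, screwdriver and blue tray alone.

Things in the scene. Friction and masses are not known exactly. Their poses are not given: they have to be found in the camera images.
- carrier: Loose board carrier, 0.2 to 0.3 kg: black sled 90 long (x) x 44 wide (y) x 16 high, small green circuit board on its front part (to z = 20), upright black grip rib on its rear part. Origin: centre of the underside. +x points to the nose (x = +45; corners taper to 34 wide over the last 14 mm); tail x = -45. Rib: 30 long, 10 thick in y, centred at x = -25, z = 16 to 64.
- carrier_grip (a point): Where the carrier's rib is best gripped, fingers closing across it (along the carrier's y): x = -25, y = 0, z = 48 in the carrier's frame, 16 mm below the rib's top; same axes as the carrier. Fingertips gripping here stay above the flap.
- dock: Fixed test dock: grey base plate 366 x 110 (x -150 to +216) with an open-topped aluminium lane along its x. Origin: on the bench below the lane's middle, in the plane of the gate flap; +x is the way in. Lane floor z = 6. Guide rails: tops z = 20, inner faces y = +-24.5 (2.5 mm play each side of the carrier), from x = -110 inwards, except a wider bay at y < 0 for the open flap.
- dock_mouth (a point): Middle of the lane floor (z = 6) at x = -147 in the dock's frame: outer end of the flared mouth, which narrows from about 69 wide here to 49 at x = -110. Between x = -110 and the flap at x = 0 there is room to set the carrier down into the lane from above. Same axes as the dock.
- dock_hood (a point): Middle of the lane floor (z = 6) at x = 144 in the dock's frame: opening of the grey hood (71 wide inside, roof top z = 57, reaching to x = 215). Inside is the contact head; its face stands somewhere from x = 152 to 172, different each time and out of sight: find it by feel. The flap can close once the carrier's tail is beyond x = 57, as it is when the nose is at the head.
- flap (a joint): Steel one-way gate flap across the lane at the dock's x = 0: 53 wide, z = 8 to 26, 3 thick, on an upright hinge pin at y = -30 (pin top z = 28). Value in rad: 0 shut, up to 1.5 swung inwards (to +x). Spring torque about 0.06 N m shut to 0.135 N m wide open, so it pushes back with some 1 to 5 N.
- contact_head (a joint): The sprung contact head under the hood (36 wide, z = 9 to 23) that meets the carrier's nose. Value in m: 0 at rest, grows as it is pushed in along the dock's +x; bottoms at 0.009. It takes 3 N to start moving and 2 N more per mm (1.5 mm: 6 N; 3 mm: 9 N; 5 mm: 13 N).
- spool: Bystander: solder-wire spool standing on end, 60 across, 46 high. Origin: centre of its underside.
- driver: Bystander: screwdriver with a dark wooden handle lying on the bench, 160 long along its x, tip to +x. Origin: under its middle.
- tray: Bystander: empty blue open parts tray 80 x 110 x 35. Origin: centre of its underside.
Mind the look-alikes: they are no part of the job. What is shaped like the carrier but red is not meant.

How it is judged (in metres and radians):
On the way, in this order (a step that is already met when the one before it is completed fails the run):
1. the carrier lies in the lane in the gateway, nose first, holding the flap open (value of joint flap above 0.6 rad and x of carrier in the frame of dock between -0.04 and 0.04 m and y of carrier in the frame of dock between -0.006 and 0.006 m and z of carrier in the frame of dock below 0.012 m and x of carrier_grip in the frame of dock below 0.02 m), for 0.05 s.
2. the carrier keeps the contact head pressed in by 1.5 to 5 mm (6 to 13 N) for 0.5 s (value of joint contact_head between 0.0015 and 0.005 m and x of carrier in the frame of dock above 0.1 m), for 0.5 s.
At the end, for the whole second after the job is handed in: The carrier lies flat on the lane floor beyond the gate, its origin more than 102 mm past the gate plane and within 6 mm of the lane's middle, in line with the lane within 0.12 rad, at rest and released; the flap is shut (below 0.06 rad) (value of joint flap below 0.06 rad and x of carrier in the frame of dock above 0.102 m and y of carrier in the frame of dock between -0.006 and 0.006 m and z of carrier in the frame of dock below 0.01 m and angle between the x axis of carrier and the x axis of dock, either way round below 0.12 rad and angle between carrier's own z axis and vertical below 0.06 rad and linear speed of carrier below 0.01 m/s); the robot touches nothing.
It fails at once if the contact head is pressed in beyond 6.5 mm (over 16 N) (value of joint contact_head above 0.0065 m).
It fails at once if the carrier is jammed or pressed against the dock with over 40 N while being pushed in (its middle less than 45 mm before the gate, or past it) (contact force between carrier and dock above 40 N and x of carrier in the frame of dock above -0.045 m and z of carrier in the frame of dock below 0.03 m).
It fails at once if the spool is moved by more than 15 mm (distance of spool from where it was at the start of the episode above 0.015 m).
It fails at once if the screwdriver is moved by more than 15 mm (distance of driver from where it was at the start of the episode above 0.015 m).
It fails at once if the tray is moved by more than 15 mm (distance of tray from where it was at the start of the episode above 0.015 m).
It also fails if it takes over 64 s, if anything falls off the work surface, if the arm or the gripper's body presses on something with over 40 N, if the wrist force passes 120 N, or if a joint passes its speed limit or range.

ROBOT

A 6-joint arm with a two-finger parallel gripper is mounted at the origin on the work surface. World frame = base frame: x ahead of the robot, y to its left, z up, the work surface at z = 0. Lengths are in mm, angles in rad, forces in N, time in s.
With the tool pointing down it reaches from about 300 to 775 mm from the base axis. Payload 14.6 kg.
Tool frame: the origin (TCP) lies on the centre line of the jaws, within the pads' length; the fingertips stand 22 mm ahead of it and the grasp point (between the pads) lies 3 mm ahead of it (manip.tcp_to_tips is the distance from the TCP to the fingertips, in mm); z points along the fingers, y is the direction in which the jaws open and shut (so a half turn about z gives the same grasp; the last joint's range is limited). The gripper opens to 94 mm and grips with 3 to 60 N. Pads are 16 mm wide; open, the fingers measure 119 mm over their backs; the gripper's body (75 mm by 177 mm) begins 78 mm behind the grasp point.
Start: joints at [1.068, 0.3, 1.521, -0, 1.321, -0.067], TCP at [232.171, 498.584, 227.446] pointing down, gripper open.
Joint ranges: [-3.03, 3.03], [-0.79, 2.21], [0.23, 2.52], [-1.04, 4.18], [0, 3.07], [-2.55, 2.55]. Speed limits (rad/s): [2.22, 2.22, 2.57, 3.14, 3.14, 3.14].

INTERFACE

Orientations are given as [roll, pitch, yaw] about the fixed x, y, z axes, in that order (R = Rz(yaw) Ry(pitch) Rx(roll)).
In Python, from cell import manip, vision, workorder gives the robot as it stands.
- The arm moves only by the tool carry_out, never from a script. Its argument "deltas" is a list of rows, each a list of 3 entries, a list of its own where there are three numbers: the shift along the tool's x, y, z in cm, then the turn about the tool's z in degrees, then the opening, from 0 (shut) to 1 (fully open). A call has 1 to 20 rows; each row shifts and turns the commanded pose from where the row before left it, along the tool's axes as they then stand; what a row does not reach is not made up. A row lasts 1/12 s, in which the tool goes at most 41.7 mm and 7.16 degrees, less where a joint would pass 70% of its speed; a pose out of reach is approached as far as the arm can. A call with a gripper value outside its range is refused whole. The fingers move at their own pace and stop on an object; "grip_force" is the grip in N (left out, the last holds). Time passes only in rows, so rows that do not move let the fingers close. It gives the time, the measured TCP pose, the force and the opening at its end, in the units of the state.
- manip.read_state(): the state, without advancing time (a new reading comes with each control period).
- vision.camera(name): name is "scene" or "side" or "wrist"; returns (picture, depth): 420x560x3 uint8, red, green, blue; 420x560 float32, mm along the optical axis (not along the pixel's ray), 0 where there is no reading.
- vision.calibration(name): a dict with "mtx" (3x3 intrinsics, pixels), "eye" and "orientation" of the camera in the world. Camera axes: x right, y down, z forward; pixel columns grow to the right and rows downward; lengths in mm; the calibration is good to about 2 mm. A picture is of the moment at which its call begins: read the wrist's pose just before it. calibration takes no time and is no camera call; for the wrist camera it gives the pose at the moment of the call.
- workorder.sign_off(): hands the job in, once; it reports no verdict.
The state is a dict: "clock": time; "joints": joint angles; "qd": joint speeds; "effort": joint torques, N m; "eef_pos": TCP position; "eef_rot": TCP orientation; "wrist_force": force on the tool from outside, world axes, zero at the start; "moment": the same for the moment, N m; "finger_gap": finger opening in mm.
Only numpy, scipy, OpenCV 4.12 (cv2) and the standard library are available. Lean on these libraries where they do the work, as an engineer would, in place of code of your own. Each camera call takes 0.05 s, during which the arm holds its last target.

## Working session

There is one attempt and no reset: what is moved stays moved. The work goes in short steps, Python scripts to look and compute and a tool call to move; the robot and the scene stay as the last step left them, time stands still between calls to the robot, and variables do not carry over. Pictures are saved under pics/ and viewed, and the job is handed in when it is done.

Besides the shell and the picture viewer there is one more tool, called after "Emit:" as name(argument=value, ...), one argument or row to a line, values as JSON. carry_out: Moves the arm, as the interface text tells. Its arguments: {"type":"object","properties":{"deltas":{"type":"array","items":{"type":"array"}},"grip_force":{"type":"number"}},"required":["deltas"]}

```bash
ls; mkdir -p pics; cat > h.py <<'E'
import numpy as np,cv2
from cell import manip,vision,workorder
def snap(n,f):
    s=manip.read_state(); c=vision.calibration(n)
    im,d=vision.camera(n)
    cv2.imwrite(f'pics/{f}.png',im[:,:,::-1]); np.savez(f'pics/{f}.npz',im=im,d=d,K=np.array(c['mtx']),e=np.array(c['eye']),o=np.array(c['orientation']))
    return im,d,c
E
python3 - <<'E'
from h import *
print(manip.read_state())
for n in('scene','side','wrist'):
    im,d,c=snap(n,n+'0'); print(n,c)
E
```

```text
pics
{'clock': 0.0, 'joints': array([ 1.06840633e+00,  3.00439207e-01,  1.52157137e+00, -7.09427591e-06,
        1.32069181e+00, -6.66179220e-02]), 'qd': array([ 1.34126717e-03,  8.46968286e-05, -6.95101754e-04,  1.52861232e-03,
        5.29007576e-05,  1.98898591e-03]), 'effort': array([ 2.69125208e-03, -5.31788313e+01, -3.52749753e+01,  7.09518464e-02,
        2.42085446e-02, -1.11345917e-04]), 'eef_pos': array([232.06188077, 498.38942051, 226.90791704]), 'eef_rot': array([-3.14048492e+00, -6.70171305e-05,  2.70582230e+00]), 'wrist_force': array([ 0.30913604, -0.93492512, -0.11789266]), 'moment': array([-0.03513729, -0.01857566,  0.05150355]), 'finger_gap': 94.19734476246684}
scene {'mtx': array([[504.47743989,   0.        , 273.50031   ],
       [  0.        , 504.47743989, 215.93557986],
       [  0.        ,   0.        ,   1.        ]]), 'eye': array([1148.82288182, -923.25890773,  806.47802416]), 'orientation': array([-2.18347395e+00,  5.32420325e-04,  5.41795761e-01])}
side {'mtx': array([[464.04137599,   0.        , 270.3956711 ],
       [  0.        , 464.04137599, 209.51513487],
       [  0.        ,   0.        ,   1.        ]]), 'eye': array([  38.25460841, -863.30330729,  768.66301036]), 'orientation': array([-2.16774981, -0.01683821, -0.577659  ])}
wrist {'mtx': array([[340.86977606,   0.        , 277.7965651 ],
       [  0.        , 340.86977606, 213.64431954],
       [  0.        ,   0.        ,   1.        ]]), 'eye': array([173.10264408, 525.6114141 , 385.27621263]), 'orientation': array([2.91298114e+00, 9.87842307e-04, 1.13436399e+00])}
```

View pics/scene0.png

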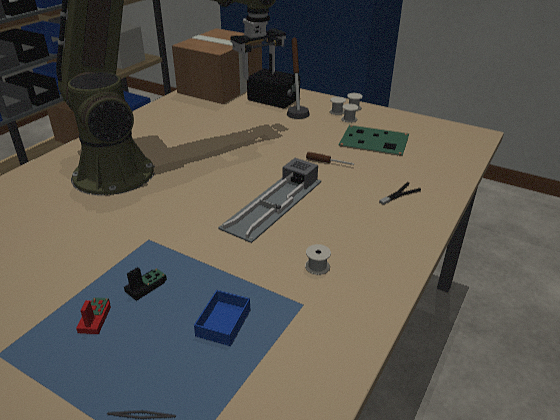

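View pics/side0.png

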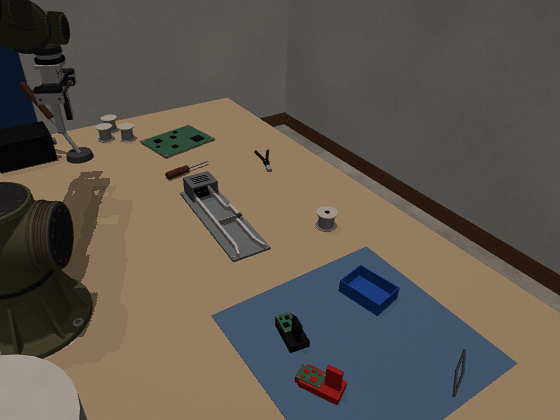

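View pics/wrist0.png

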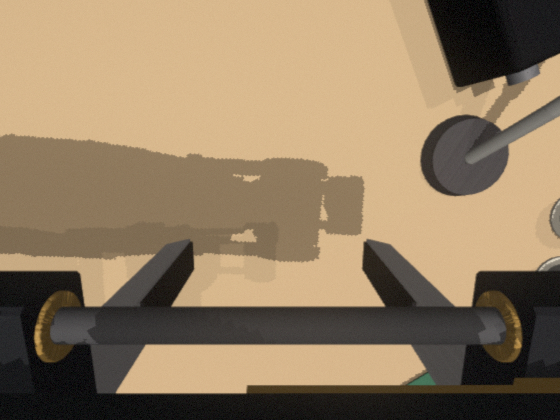

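Candidates in the scene view: the black sled with a green board and black rib at (145,282), the red look-alike at (93,315), and a large black box at (272,88) that isn't the right shape. I choose the one at (145,282) and will check it in a close crop.

```bash
cat >> h.py <<'E'
from scipy.spatial.transform import Rotation as R
def load(f):
    z=np.load(f'pics/{f}.npz'); return z['im'],z['d'],z['K'],z['e'],z['o']
def cloud(f):
    im,d,K,e,o=load(f)
    v,u=np.mgrid[:420,:560]
    p=np.stack([(u-K[0,2])/K[0,0]*d,(v-K[1,2])/K[1,1]*d,d],-1)
    return im,p@R.from_euler('xyz',o).as_matrix().T+e
def ray(f,u,v,z):
    im,d,K,e,o=load(f)
    r=R.from_euler('xyz',o).as_matrix()@np.array([(u-K[0,2])/K[0,0],(v-K[1,2])/K[1,1],1])
    return e+r*(z-e[2])/r[2]
E
python3 - <<'E'
from h import *
for n,(u,v) in (('scene0',(145,282)),('side0',(291,330))):
    im,p=cloud(n); np.set_printoptions(precision=1,suppress=True)
    print(n,p[v,u])
a=cv2.imread('pics/scene0.png')
def crop(f,y0,y1,x0,x1,s): return cv2.resize(cv2.imread(f)[y0:y1,x0:x1],None,fx=s,fy=s,interpolation=cv2.INTER_CUBIC)
A=crop('pics/scene0.png',255,335,70,170,4)
B=crop('pics/side0.png',300,400,265,365,4)
C=crop('pics/scene0.png',150,250,210,330,5)
D=crop('pics/side0.png',160,265,170,280,5)
cv2.imwrite('pics/c1.png',np.hstack([A,cv2.resize(B,(320,320))]));cv2.imwrite('pics/c2.png',C);cv2.imwrite('pics/c3.png',D)
for n,pts in(('scene0',[(300,160),(250,230),(285,200)]),('side0',[(225,230),(200,180)])):
    im,p=cloud(n)
    for u,v in pts: print(n,u,v,p[v,u])
E
```

```text
scene0 [ 451.5 -338.1   15.9]
side0 [ 440.1 -347.5   26.3]
scene0 300 160 [515.5 285.6  58.2]
scene0 250 230 [549.  -47.   16.3]
scene0 285 200 [548.8 137.2   6.6]
side0 225 230 [492.4  33.6  21. ]
side0 200 180 [523.3 242.8  61.6]
```

View pics/c1.png

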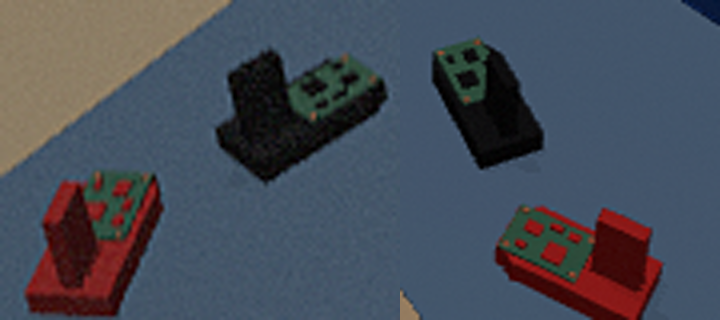

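View pics/c2.png

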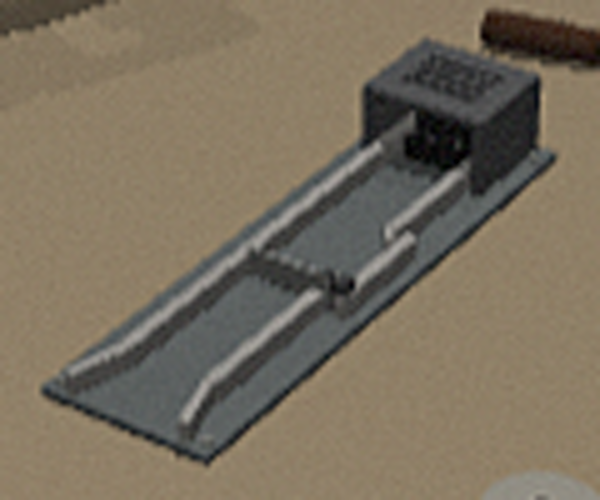

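View pics/c3.png

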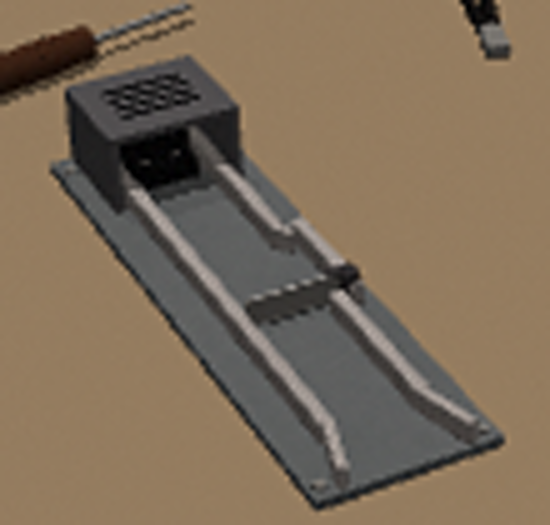

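The crops confirm it: the black carrier has its rib at the tail and its board towards the nose, and the red one is the decoy. The dock runs from the mouth at (250,230) to the hood at (300,165), with the flap near (278,206).

```bash
python3 - <<'E'
from h import *
np.set_printoptions(precision=2,suppress=True)
for n in('scene0','side0'):
    im,p=cloud(n); X,Y,Z=p[...,0],p[...,1],p[...,2]
    # table noise
    m=(abs(X-650)<40)&(abs(Y+50)<40); print(n,'table z',Z[m].mean(),Z[m].std(), m.sum())
    hsv=cv2.cvtColor(im,cv2.COLOR_RGB2HSV)
    # dock: greyish
    grey=(hsv[...,1]<70)&(X>380)&(X<680)&(Y>-120)&(Y<350)&(Z<80)
    grey=cv2.morphologyEx(grey.astype(np.uint8),cv2.MORPH_OPEN,np.ones((3,3)))
    k,l,s,c=cv2.connectedComponentsWithStats(grey); i=1+np.argmax(s[1:,4]); print('dock px',s[i],c[i])
    dm=l==i
    q=p[dm]; q=q[(q[:,2]>-5)]
    # base outline: image contour hull -> ray onto z
    r=cv2.minAreaRect(q[:,:2].astype(np.float32)); print('rect',r)
    # rail tops: bright
    rm=dm&(Z>16)&(Z<26)&(im.min(-1)>120)
    print('rail',rm.sum(),np.median(Z[rm]))
    hm=dm&(Z>50)&(Z<66); print('hood',cv2.minAreaRect(p[hm][:,:2].astype(np.float32)),np.median(Z[hm]))
    # carrier
    cm=(abs(X-450)<80)&(abs(Y+345)<80)&(Z>9)
    g=cm&(hsv[...,0]>50)&(hsv[...,0]<90)&(hsv[...,1]>60)
    print('all',cv2.minAreaRect(p[cm][:,:2].astype(np.float32)))
    print('board',g.sum(),cv2.minAreaRect(p[g][:,:2].astype(np.float32)),p[g].mean(0))
    rb=cm&(Z>35); print('rib',cv2.minAreaRect(p[rb][:,:2].astype(np.float32)),p[rb].mean(0),p[rb][:,2].max())
    cv2.imwrite(f'pics/m_{n}.png',(dm*80+rm*170+cm*100+g*100).astype(np.uint8))
E
```

```text
scene0 table z 0.31987412700213635 1.6396877441945283 629
dock px [ 218  158  102   85 3320] [272.42 201.4 ]
rect ((506.92724609375, 118.6673583984375), (383.5306091308594, 154.0858917236328), 88.07666015625)
rail 289 20.520451717602555
hood ((530.549072265625, 258.63055419921875), (82.0936279296875, 85.53131103515625), 86.77166748046875) 57.22558534598551
all ((446.58154296875, -356.619873046875), (142.0534210205078, 48.58498764038086), 80.81367492675781)
board 218 ((448.76519775390625, -359.564697265625), (136.20614624023438, 40.33549118041992), 81.88507843017578) [ 454.66 -325.57   19.78]
rib ((446.0159912109375, -359.2615661621094), (31.870357513427734, 12.417343139648438), 78.08142852783203) [ 447.13 -361.15   52.61] 66.31736553409257
side0 table z -0.1832028281931239 1.5053065512707207 516
dock px [ 180  171   91   90 3416] [222.12 217.96]
rect ((526.8535766601562, 138.00753784179688), (433.3984375, 133.2027130126953), 84.04701232910156)
rail 278 19.76040578281112
hood ((528.862060546875, 256.0194091796875), (79.3117904663086, 85.0634536743164), 86.61509704589844) 56.81514392601957
all ((442.8388671875, -360.17559814453125), (138.95372009277344, 45.6708984375), 78.68510437011719)
board 211 ((431.0146789550781, -355.52587890625), (135.13560485839844, 36.35200119018555), 66.57360076904297) [ 446.13 -321.43   18.9 ]
rib ((442.3768005371094, -361.7199401855469), (32.116180419921875, 10.595006942749023), 79.35960388183594) [ 440.23 -364.41   54.46] 67.04213182512012
```

Emit:
carry_out(
  deltas=[
    [[0, 0, 0], 6.8, 1],
    [[0, 0, 0], 6.8, 1],
    [[0, 0, 0], 6.8, 1],
    [[0, 0, 0], 6.8, 1],
    [[0, 0, 0], 6.8, 1],
    [[0, 0, 0], 6.8, 1],
    [[0, 0, 0], 6.8, 1],
    [[0, 0, 0], 6.8, 1],
    [[0, 0, 0], 6.8, 1],
    [[0, 0, 0], 6.8, 1],
    [[0, 0, 0], 7.0, 1],
  ],
)

```text
clock: 1.07
eef_pos: [232.1, 498.5, 227.2]
eef_rot: [-3.141, 0.0, 1.391]
wrist_force: [0.0, 0.5, 0.3]
finger_gap: 93.8
```

Emit:
carry_out(
  deltas=[
    [[-2.7, 1.2, 0], 0, 1],
    [[-2.7, 1.2, 0], 0, 1],
    [[-2.7, 1.2, 0], 0, 1],
    [[-2.7, 1.2, 0], 0, 1],
    [[-2.7, 1.2, 0], 0, 1],
    [[-2.7, 1.2, 0], 0, 1],
    [[-2.7, 1.2, 0], 0, 1],
    [[-2.7, 1.2, 0], 0, 1],
    [[-2.7, 1.2, 0], 0, 1],
    [[-2.7, 1.2, 0], 0, 1],
    [[-2.7, 1.2, 0], 0, 1],
    [[-2.7, 1.2, 0], 0, 1],
    [[-2.7, 1.2, 0], 0, 1],
    [[-2.7, 1.2, 0], 0, 1],
    [[-2.7, 1.2, 0], 0, 1],
    [[0, 0, 0], 0, 1],
    [[0, 0, 0], 0, 1],
  ],
)

```text
clock: 2.48
eef_pos: [339.4, 67.7, 227.4]
eef_rot: [-3.141, -0.0, 1.394]
wrist_force: [1.1, 0.5, -0.0]
finger_gap: 94.4
```

Emit:
carry_out(
  deltas=[
    [[-2.7, 1.2, 0], 0, 1],
    [[-2.7, 1.2, 0], 0, 1],
    [[-2.7, 1.2, 0], 0, 1],
    [[-2.7, 1.2, 0], 0, 1],
    [[-2.7, 1.2, 0], 0, 1],
    [[-2.7, 1.2, 0], 0, 1],
    [[-2.7, 1.2, 0], 0, 1],
    [[-2.7, 1.2, 0], 0, 1],
    [[-2.7, 1.2, 0], 0, 1],
    [[-2.7, 1.2, 0], 0, 1],
    [[-2.7, 1.2, 0], 0, 1],
    [[-2.7, 1.2, 0], 0, 1],
    [[-2.7, 1.2, 0], 0, 1],
    [[-2.7, 1.2, 0], 0, 1],
    [[-2.6, 0.9, 0], 0, 1],
    [[0, 0, 0], 0, 1],
    [[0, 0, 0], 0, 1],
    [[0, 0, 0], 0, 1],
  ],
)

```text
clock: 3.98
eef_pos: [444.3, -358.5, 227.1]
eef_rot: [-3.141, -0.001, 1.398]
wrist_force: [0.1, 0.6, -0.2]
finger_gap: 93.6
```

```bash
python3 - <<'E'
from h import *
s=manip.read_state();print(s['eef_pos'],s['eef_rot'])
snap('wrist','w1')
E
```

```text
[ 444.29172798 -358.54953179  227.09161177] [-3.14098086e+00 -6.60097715e-04  1.39793374e+00]
```

View pics/w1.png

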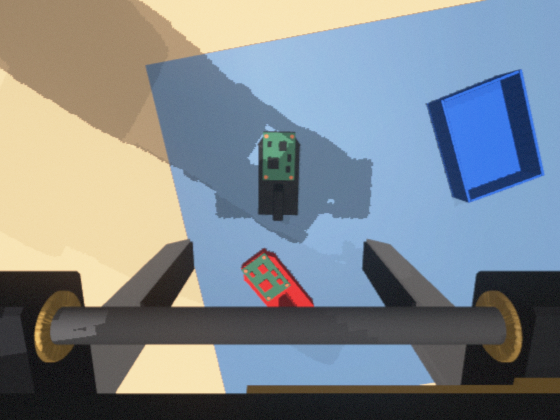

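The wrist view shows the carrier nearly aligned, with its rib at about (278,203) and its board at (279,157). The red decoy is behind it at (275,275) and the tray is off to the right.

```bash
cat > meas.py <<'E'
from h import *
np.set_printoptions(precision=2,suppress=True)
def carrier(f,tcp,yaw,zoff=0):
    im,p=cloud(f)
    t=np.array([np.cos(yaw),np.sin(yaw)]);y=np.array([np.sin(yaw),-np.cos(yaw)])
    q=p[...,:2]-tcp[:2]; a=q@t; b=q@y; Z=p[...,2]-zoff
    hsv=cv2.cvtColor(im,cv2.COLOR_RGB2HSV)
    near=(abs(a-25)<85)&(abs(b)<45)&(Z>-5)&(Z<75)
    rows=np.arange(420)[:,None]<235
    rib=near&rows&(Z>35)
    print('rib px',rib.sum(),'x',a[rib].min(),a[rib].max(),'y',b[rib].min(),b[rib].max(),'zmax',np.percentile(Z[rib],95))
    top=near&rows&(Z>58); print('ribtop',top.sum(),cv2.minAreaRect(np.stack([a[top],b[top]],-1).astype(np.float32)))
    sl=near&rows&(Z>10)&(Z<24); print('sled rect',sl.sum(),cv2.minAreaRect(np.stack([a[sl],b[sl]],-1).astype(np.float32)))
    return near,rib,a,b,Z
E
python3 - <<'E'
from meas import *
s=manip.read_state(); tcp=s['eef_pos'];yaw=s['eef_rot'][2]
near,rib,a,b,Z=carrier('w1',tcp,yaw)
im,d,K,e,o=load('w1'); print(e-tcp)
# corners via dark mask: sled black outline rays at z=16
im8=im.astype(int); hsv=cv2.cvtColor(im,cv2.COLOR_RGB2HSV)
dark=(im.max(-1)<70); dark[235:]=0; dark[:,:240]=0; dark[:,330:]=0; dark[:110]=0
for v in range(190,212,4):
    u=np.where(dark[v])[0]; print(v,u.min(),u.max(),[ray('w1',x,v,16)[:2]-tcp[:2] for x in(u.min()-.5,u.max()+.5)])
b4=cv2.resize(im[110:235,220:340,::-1],None,fx=5,fy=5,interpolation=cv2.INTER_CUBIC); cv2.imwrite('pics/w1c.png',b4)
E
```

```text
rib px 346 x -16.390791143632356 13.458777684702243 y -4.809247239891282 4.410022778709256 zmax 65.97361332100742
ribtop 314 ((-1.4666452407836914, -0.1759624481201172), (29.841930389404297, 8.724098205566406), 0.07541730999946594)
sled rect 3016 ((23.38465690612793, 0.41538047790527344), (89.82537078857422, 45.675331115722656), 0.8312661051750183)
[ 11.64  63.71 158.05]
190 259 297 [array([-19.83,   9.01]), array([22.24,  1.65])]
194 259 297 [array([-20.65,   4.65]), array([21.53, -2.73])]
198 259 297 [array([-21.48,   0.27]), array([20.82, -7.14])]
202 259 297 [array([-22.31,  -4.14]), array([ 20.1 , -11.57])]
206 259 296 [array([-23.14,  -8.58]), array([ 18.29, -15.83])]
210 259 296 [array([-23.98, -13.03]), array([ 17.57, -20.3 ])]
```

View pics/w1c.png

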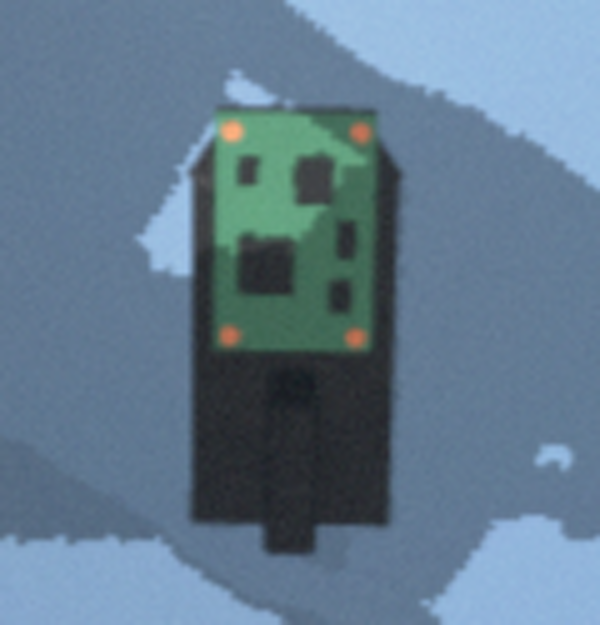

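Emit:
carry_out(
  deltas=[
    [[-0.15, 0, 2.2], 1, 1],
    [[0, 0, 2.2], 0, 1],
    [[0, 0, 2.2], 0, 1],
    [[0, 0, 2.2], 0, 1],
    [[0, 0, 2.2], 0, 1],
    [[0, 0, 2.2], 0, 1],
    [[0, 0, 2.2], 0, 1],
    [[0, 0, 2.2], 0, 1],
    [[0, 0, 0], 0, 1],
    [[0, 0, 0], 0, 1],
  ],
  grip_force=25,
)

```text
clock: 4.87
eef_pos: [443.6, -360.4, 51.6]
eef_rot: [-3.141, -0.001, 1.38]
wrist_force: [0.6, -0.3, -0.2]
finger_gap: 94.0
```

Emit:
carry_out(
  deltas=[
    [[0, 0, 0], 0, 0],
    [[0, 0, 0], 0, 0],
    [[0, 0, 0], 0, 0],
    [[0, 0, 0], 0, 0],
    [[0, 0, 0], 0, 0],
    [[0, 0, 0], 0, 0],
    [[0, 0, 0], 0, 0],
    [[0, 0, 0], 0, 0],
    [[0, 0, 0], 0, 0],
    [[0, 0, 0], 0, 0],
    [[0, 0, 0], 0, 0],
    [[0, 0, 0], 0, 0],
  ],
)

```text
clock: 5.87
eef_pos: [443.5, -361.5, 51.4]
eef_rot: [-3.142, -0.0, 1.379]
wrist_force: [0.1, 0.5, 0.5]
finger_gap: 17.4
```

Emit:
carry_out(
  deltas=[
    [[0, 0, 0], 0, 0],
    [[0, 0, 0], 0, 0],
    [[0, 0, 0], 0, 0],
    [[0, 0, 0], 0, 0],
    [[0, 0, 0], 0, 0],
  ],
)

```text
clock: 6.28
eef_pos: [443.5, -361.5, 51.4]
eef_rot: [3.142, -0.0, 1.379]
wrist_force: [-0.8, -0.4, -1.0]
finger_gap: 10.0
```

Emit:
carry_out(
  deltas=[
    [[0, 0, -0.5], 0, 0],
    [[0, 0, -1.5], 0, 0],
    [[0, 0, -2.5], 0, 0],
    [[0, 0, -2.5], 0, 0],
    [[0, 0, -2.5], -3.9, 0],
    [[0, 0, -2.5], -3.8, 0],
    [[0, 0, -2.0], 0, 0],
    [[0, 0, -1.0], 0, 0],
    [[0, 0, 0], 0, 0],
  ],
)

```text
clock: 7.03
eef_pos: [443.9, -361.9, 203.6]
eef_rot: [3.139, 0.002, 1.513]
wrist_force: [0.4, 0.3, -1.2]
finger_gap: 9.8
```

Emit:
carry_out(
  deltas=[
    [[1.2, 0.2, 0], 0, 0],
    [[2.4, 0.36, 0], 0, 0],
    [[2.4, 0.36, 0], 0, 0],
    [[2.4, 0.36, 0], 0, 0],
    [[2.4, 0.36, 0], 0, 0],
    [[2.4, 0.36, 0], 0, 0],
    [[2.4, 0.36, 0], 0, 0],
    [[2.4, 0.36, 0], 0, 0],
    [[2.4, 0.36, 0], 0, 0],
    [[2.4, 0.36, 0], 0, 0],
    [[2.4, 0.36, 0], 0, 0],
    [[2.4, 0.36, 0], 0, 0],
    [[2.4, 0.36, 0], 0, 0],
    [[2.4, 0.36, 0], 0, 0],
    [[1.2, 0.2, 0], 0, 0],
    [[0, 0, 0], 0, 0],
    [[0, 0, 0], 0, 0],
    [[0, 0, 0], 0, 0],
  ],
)

```text
clock: 8.53
eef_pos: [513.0, -29.5, 200.8]
eef_rot: [-3.14, 0.0, 1.513]
wrist_force: [0.0, -0.4, -2.4]
finger_gap: 9.8
```

```bash
python3 - <<'E'
from h import *
s=manip.read_state();print(s['eef_pos'],s['eef_rot'],s['finger_gap'],s['wrist_force'])
snap('wrist','w2')
E
```

```text
[512.95931443 -29.51795965 200.79881411] [-3.14048708e+00  1.53493503e-04  1.51328453e+00] 9.817491300464082 [ 0.02612015 -0.42042365 -2.43831717]
```

View pics/w2.png

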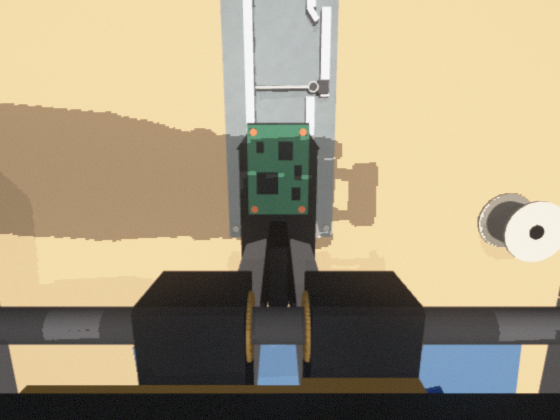

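The wrist view shows the carrier held straight, with its board at about (278,170). The dock is ahead of it: flap at row 88 with its hinge at (313,88), left rail near u=250, right rail near u=310, and plate edges at u≈225 and u≈335.

```bash
python3 - <<'E'
from meas import *
s=manip.read_state(); tcp=s['eef_pos'];yaw=s['eef_rot'][2]
t=np.array([np.cos(yaw),np.sin(yaw)]);y=np.array([np.sin(yaw),-np.cos(yaw)])
def T(u,v,z):
    q=ray('w2',u,v,z)[:2]-tcp[:2]; return np.array([q@t,q@y])
im,d,K,e,o=load('w2'); g=cv2.cvtColor(im,cv2.COLOR_RGB2GRAY).astype(float)
g=cv2.GaussianBlur(g,(1,5),0)
hsv=cv2.cvtColor(im,cv2.COLOR_RGB2HSV)
for v in (5,25,45,65,105,115,135,160,180,200):
    r=g[v]; print(v,[int(x) for x in r[218:345]][::1] if v in(25,115) else '')
def edge(v,lo,hi,sign):
    dr=np.diff(g[v])*sign; i=lo+np.argmax(dr[lo:hi]); w=np.clip(dr[i-1:i+2],0,None); return i+1+(w@[-1,0,1])/w.sum()-.5
L=[]
for v in list(range(4,80,4)):
    u=edge(v,246,262,-1); L.append(T(u,v,20))
L=np.array(L); pf=np.polyfit(L[:,0],L[:,1],1); print('left rail inner',pf,(L[:,1]-np.polyval(pf,L[:,0])).std(),L[[0,-1]])
Rr=[]
for v in range(98,128,3):
    u=edge(v,296,311,1); Rr.append(T(u,v,20))
Rr=np.array(Rr);print('right inner',Rr[:,0].round(1),Rr[:,1])
L2=np.array([T(edge(v,246,262,-1),v,20) for v in range(98,122,3)]);print('left at same',L2[:,0].round(1),L2[:,1])
# plate edges via saturation
sat=hsv[...,1].astype(float)
def sedge(v,lo,hi,sign):
    dr=np.diff(cv2.GaussianBlur(sat,(3,3),0)[v])*sign; i=lo+np.argmax(dr[lo:hi]); return i+.5
for nm,lo,hi,sg in(('plL',212,235,-1),('plR',328,345,1)):
    E=np.array([T(sedge(v,lo,hi,sg),v,6) for v in list(range(4,100,4))+list(range(140,225,5))]); pf=np.polyfit(E[:,0],E[:,1],1);res=E[:,1]-np.polyval(pf,E[:,0]); k=abs(res)<1.5; pf=np.polyfit(E[k,0],E[k,1],1); print(nm,pf,k.sum(),len(k),res[k].std())
print('flap row', [T(u,88,26) for u in(260,280,300)], 'pin',T(313,87,28))
# carrier in hand: 
im,p=cloud('w2'); q=p[...,:2]-tcp[:2]; a=q@t;b=q@y;Z=p[...,2]
bd=(hsv[...,0]>60)&(hsv[...,0]<95)&(hsv[...,1]>90)&(abs(b)<30)&(np.arange(420)[:,None]<225)&(np.arange(420)[:,None]>115)
bd=cv2.morphologyEx(bd.astype(np.uint8),cv2.MORPH_CLOSE,np.ones((15,15)))>0
print('board',bd.sum(),np.median(Z[bd]),cv2.minAreaRect(np.stack([a[bd],b[bd]],-1).astype(np.float32)))
sl=(Z>tcp[2]-51+10)&(Z<tcp[2]-51+23)&(abs(b)<35)&(np.arange(420)[:,None]<235)&(np.arange(420)[:,None]>115)
print('sled',sl.sum(),cv2.minAreaRect(np.stack([a[sl],b[sl]],-1).astype(np.float32)))
zz=bd&(abs(b)<18); A=np.c_[a[zz],b[zz],np.ones(zz.sum())]; print('board tilt',np.linalg.lstsq(A,Z[zz],rcond=None)[0])
b4=cv2.resize(im[0:240,210:350,::-1],None,fx=2.5*2,fy=2.5,interpolation=cv2.INTER_CUBIC); cv2.imwrite('pics/w2c.png',b4)
E
```

```text
5 
25 [223, 222, 217, 197, 185, 184, 186, 187, 188, 187, 187, 186, 185, 187, 187, 188, 187, 187, 187, 184, 185, 186, 185, 187, 191, 221, 241, 245, 245, 245, 245, 245, 245, 243, 197, 138, 168, 187, 189, 188, 187, 187, 187, 186, 186, 186, 187, 187, 188, 188, 187, 188, 188, 188, 190, 189, 188, 189, 189, 191, 192, 189, 189, 189, 188, 189, 190, 189, 190, 190, 188, 189, 186, 186, 185, 186, 184, 186, 186, 186, 189, 188, 190, 191, 190, 190, 190, 188, 188, 188, 188, 184, 180, 172, 144, 123, 126, 134, 158, 172, 180, 169, 138, 176, 234, 245, 245, 246, 245, 246, 246, 244, 231, 200, 185, 183, 182, 184, 185, 190, 214, 221, 222, 222, 222, 222, 222]
45 
65 
105 
115 [223, 222, 222, 222, 223, 221, 213, 195, 187, 185, 186, 188, 187, 187, 188, 186, 186, 186, 187, 189, 187, 187, 188, 188, 188, 188, 188, 198, 235, 244, 245, 245, 245, 245, 245, 242, 197, 137, 169, 189, 190, 193, 194, 192, 193, 191, 191, 193, 192, 192, 192, 190, 190, 192, 192, 191, 193, 193, 192, 192, 192, 192, 191, 192, 189, 189, 190, 189, 188, 189, 188, 188, 188, 188, 188, 187, 187, 189, 191, 191, 191, 190, 191, 191, 190, 187, 162, 159, 
[... 312 characters left out ...]
r [98.4 95.7 93.  90.3 87.5 84.8 82.  79.3 76.5 73.7] [26.2  26.25 26.3  26.35 26.4  26.44 26.5  26.54 26.34 29.45]
left at same [98.4 95.7 93.  90.3 87.6 84.8 82.  79.3] [-22.94 -23.01 -23.09 -23.08 -22.98 -22.89 -22.92 -22.87]
plL [ -0.01 -52.79] 41 41 0.2801317549649699
plR [-0.01 57.28] 41 41 0.30319184947583716
flap row [array([106.65, -16.64]), array([106.64,   1.85]), array([106.64,  20.33])] pin [107.25  32.13]
board 3901 168.15870068091064 ((45.366111755371094, 0.104156494140625), (32.98867416381836, 49.32555389404297), 89.85493469238281)
sled 8153 ((39.27460479736328, -0.08508491516113281), (45.97365951538086, 63.63369369506836), 89.91734313964844)
board tilt [  0.11   0.03 164.25]
```

View pics/w2c.png

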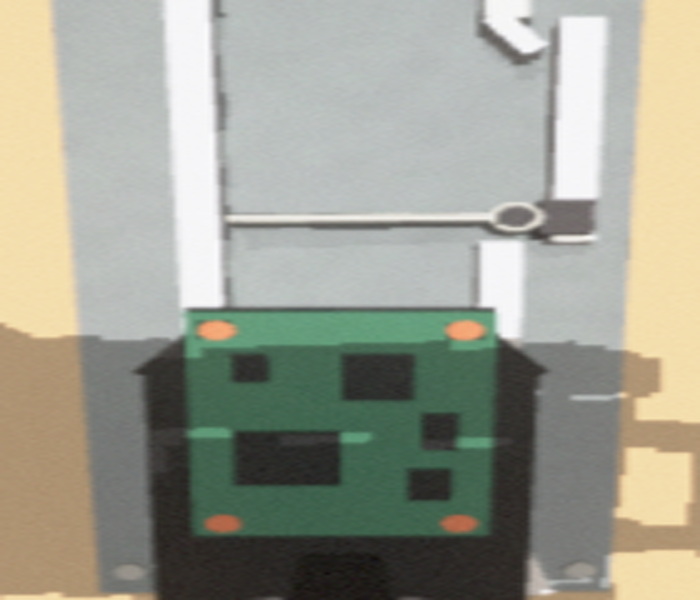

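```bash
python3 - <<'E'
from meas import *
np.set_printoptions(precision=4,suppress=True)
for f,tcp,yaw in(('w1',np.array([444.3,-358.55,227.1]),1.398),('w2',np.array([512.96,-29.52,200.8]),1.5133)):
    t=np.array([np.cos(yaw),np.sin(yaw)]);y=np.array([np.sin(yaw),-np.cos(yaw)])
    im,p=cloud(f); q=p[...,:2]-tcp[:2]; a=q@t;b=q@y;Z=p[...,2]
    r=np.arange(420)[:,None]
    z0=20 if f=='w1' else 169.4
    m=(abs(b)<14)&(a>24)&(a<64)&(abs(Z-z0)<12)&(r<232)
    A=np.c_[a[m],b[m],np.ones(m.sum())]; print(f,m.sum(),np.linalg.lstsq(A,Z[m],rcond=None)[0])
    for lo in range(24,64,8):
        k=m&(a>=lo)&(a<lo+8); print(lo,np.median(Z[k]),k.sum())
E
```

```text
w1 1001 [-0.0039  0.0022 19.3338]
24 18.86197281506651 195
32 19.56575890471342 194
40 18.810895531152596 208
48 18.984605764208084 195
56 18.929981980843138 209
w2 3576 [ -0.0015  -0.0022 168.656 ]
24 168.151519065061 676
32 169.00428841825487 686
40 168.55508805227024 712
48 168.3271631807027 749
56 168.37759791033938 753
```

Emit:
carry_out(
  deltas=[
    [[1.0, 0.21, 0], -0.4, 0],
    [[0, 0, 1.0], 0, 0],
    [[0, 0, 2.0], 0, 0],
    [[0, 0, 2.5], 0, 0],
    [[0, 0, 2.5], 0, 0],
    [[0, 0, 2.0], 0, 0],
    [[0, 0, 1.2], 0, 0],
    [[0, 0, 0.5], 0, 0],
    [[0, 0, 0], 0, 0],
    [[0, 0, 0], 0, 0],
  ],
)

```text
clock: 9.42
eef_pos: [516.2, -19.1, 84.7]
eef_rot: [3.141, 0.0, 1.521]
wrist_force: [0.9, 0.3, -3.3]
finger_gap: 9.8
```

```bash
python3 - <<'E'
from h import *
s=manip.read_state();print(s['eef_pos'],s['eef_rot'],s['finger_gap'],s['wrist_force'])
for n in('wrist','scene','side'): snap(n,n[0:2]+'3')
im=cv2.imread('pics/wr3.png');cv2.imwrite('pics/w3c.png',cv2.resize(im[0:240,160:400],None,fx=2.5,fy=2.5,interpolation=cv2.INTER_CUBIC))
E
```

```text
[516.1935574  -19.13008572  84.70992111] [3.14129560e+00 1.80406144e-05 1.52063672e+00] 9.846311209836278 [ 0.88965498  0.30500848 -3.31606521]
```

View pics/w3c.png

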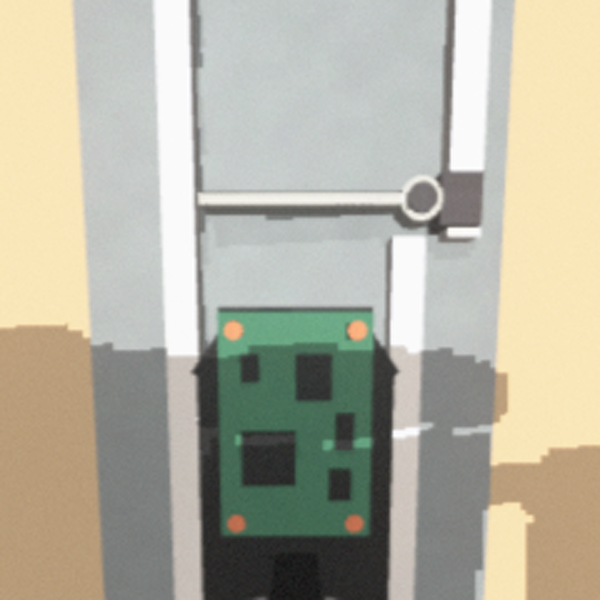

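```bash
python3 - <<'E'
from meas import *
s=manip.read_state(); tcp=s['eef_pos'];yaw=s['eef_rot'][2]
t=np.array([np.cos(yaw),np.sin(yaw)]);y=np.array([np.sin(yaw),-np.cos(yaw)])
def T(u,v,z):
    q=ray('wr3',u,v,z)[:2]-tcp[:2]; return np.array([q@t,q@y])
im,d,K,e,o=load('wr3'); g=cv2.GaussianBlur(cv2.cvtColor(im,cv2.COLOR_RGB2GRAY).astype(float),(1,5),0)
def edge(v,lo,hi,sign):
    dr=np.diff(g[v])*sign; i=lo+np.argmax(dr[lo:hi]); w=np.clip(dr[i-1:i+2],0,None); return i+1+(w@[-1,0,1])/w.sum()-.5
L=np.array([T(edge(v,228,246,-1),v,20) for v in list(range(2,74,3))+list(range(86,120,3))]);pf=np.polyfit(L[:,0],L[:,1],1);print('L',pf,(L[:,1]-np.polyval(pf,L[:,0])).std())
Q=np.array([T(edge(v,308,324,1),v,20) for v in range(98,136,3)]);pr=np.polyfit(Q[:,0],Q[:,1],1);print('R',pr,Q)
zb=tcp[2]-51.3
hsv=cv2.cvtColor(im,cv2.COLOR_RGB2HSV)
# sled sides (z top 16): dark edges rows 160-205
for v in range(155,212,8):
    l=edge(v,232,250,-1); r=edge(v,305,325,1); print(v,l,r,T(l,v,zb+16),T(r,v,zb+16))
bd=(hsv[...,0]>60)&(hsv[...,0]<95)&(hsv[...,1]>90);bd[:115]=0;bd[225:]=0;bd[:,:235]=0;bd[:,325:]=0
bd=cv2.morphologyEx(bd.astype(np.uint8),cv2.MORPH_CLOSE,np.ones((15,15)))
for v in range(135,212,10):
    u=np.where(bd[v])[0]; print('board',v,T(u.min()-.5,v,zb+20),T(u.max()+.5,v,zb+20))
print('flap',T(285,80,26),'nose',T(278,123,zb+20), 'rib top back', )
E
```

```text
L [  0.   -24.98] 0.03302958452060852
R [-0.   24.05] [[86.8  23.94]
 [85.02 23.95]
 [83.23 24.01]
 [81.43 24.  ]
 [79.63 23.89]
 [77.82 23.94]
 [76.01 23.94]
 [74.19 23.89]
 [72.36 23.94]
 [70.52 23.97]
 [68.68 23.96]
 [66.83 23.97]
 [64.97 24.02]]
155 238.4115710253998 316.76722532588457 [ 53.56 -22.1 ] [53.53 21.7 ]
163 238.6418013856813 316.6633840644584 [ 49.12 -22.09] [49.09 21.75]
171 238.87854251012146 316.4639984680199 [ 44.63 -22.08] [44.6  21.75]
179 239.1540595057993 316.43315972222223 [ 40.1  -22.04] [40.07 21.85]
187 239.32273152478953 316.3150263620387 [ 35.52 -22.07] [35.49 21.89]
195 239.42612612612612 315.70452488687783 [ 30.89 -22.13] [30.86 21.66]
203 239.6621259490844 315.59978401727864 [ 26.21 -22.11] [26.18 21.71]
211 240.15494505494505 315.5283058724123 [ 21.47 -21.95] [21.45 21.79]
board 135 [ 64.45 -16.45] [64.43 15.97]
board 145 [ 59.15 -14.92] [59.14 11.72]
board 155 [ 53.79 -15.03] [53.77 11.79]
board 165 [ 48.35 -16.23] [48.33 15.73]
board 175 [ 42.84 -16.34] [42.81 16.38]
board 185 [ 37.25 -16.45] [37.23 15.93]
board 195 [ 31.59 -17.13] [31.57 16.04]
board 205 [ 25.85 -16.68] [25.83 16.14]
flap [96.48  4.25] nose [70.71  0.04] rib top back
```

Emit:
carry_out(
  deltas=[
    [[0, -0.03, 0.6], 0, 0],
    [[0, 0, 0.6], 0, 0],
    [[0, 0, 0.5], 0, 0],
    [[0, 0, 0.4], 0, 0],
    [[0, 0, 0.3], 0, 0],
    [[0, 0, 0.1], 0, 0],
    [[0, 0, 0], 0, 0],
    [[0, 0, 0], 0, 0],
    [[0, 0, 0], 0, 0],
  ],
)

```text
clock: 10.32
eef_pos: [515.9, -19.0, 59.6]
eef_rot: [3.141, -0.0, 1.521]
wrist_force: [0.4, -0.1, -1.5]
finger_gap: 10.0
```

Emit:
carry_out(
  deltas=[
    [[0, 0, 0.1], 0, 0],
    [[0, 0, 0], 0, 0],
    [[0, 0, 0], 0, 0],
    [[0, 0, 0], 0, 0],
  ],
)

```text
clock: 10.65
eef_pos: [515.7, -19.0, 58.5]
eef_rot: [3.142, -0.0, 1.521]
wrist_force: [-0.5, -0.3, -2.3]
finger_gap: 9.5
```

Emit:
carry_out(
  deltas=[
    [[0, 0, 0.05], 0, 0],
    [[0, 0, 0], 0, 0],
    [[0, 0, 0], 0, 0],
    [[0, 0, 0], 0, 0],
  ],
)

```text
clock: 10.98
eef_pos: [515.7, -19.0, 58.0]
eef_rot: [-3.142, -0.0, 1.521]
wrist_force: [-0.4, 0.4, -2.8]
finger_gap: 9.7
```

Emit:
carry_out(
  deltas=[
    [[0, 0, 0.05], 0, 0],
    [[0, 0, 0], 0, 0],
    [[0, 0, 0], 0, 0],
    [[0, 0, 0], 0, 0],
  ],
)

```text
clock: 11.32
eef_pos: [515.7, -19.1, 57.4]
eef_rot: [-3.142, 0.0, 1.521]
wrist_force: [-0.5, -0.2, -2.9]
finger_gap: 9.8
```

Emit:
carry_out(
  deltas=[
    [[0, 0, 0.03], 0, 0],
    [[0, 0, 0], 0, 0],
    [[0, 0, 0], 0, 0],
    [[0, 0, 0], 0, 0],
  ],
)

```text
clock: 11.65
eef_pos: [515.7, -19.1, 57.4]
eef_rot: [3.141, 0.0, 1.521]
wrist_force: [-2.9, 0.2, 4.7]
finger_gap: 10.0
```

Emit:
carry_out(
  deltas=[
    [[0, 0, -0.02], 0, 0],
    [[0.2, 0, 0], 0, 0],
    [[0.3, 0, 0], 0, 0],
    [[0.4, 0, 0], 0, 0],
    [[0.4, 0, 0], 0, 0],
    [[0.4, 0, 0], 0, 0],
    [[0.3, 0, 0], 0, 0],
    [[0, 0, 0], 0, 0],
    [[0, 0, 0], 0, 0],
  ],
)

```text
clock: 12.4
eef_pos: [516.8, 1.5, 57.4]
eef_rot: [3.141, -0.001, 1.521]
wrist_force: [0.0, 1.5, 0.1]
finger_gap: 10.0
```

Emit:
carry_out(
  deltas=[
    [[0.2, 0, 0], 0, 0],
    [[0.2, 0, 0], 0, 0],
    [[0.2, 0, 0], 0, 0],
    [[0.2, 0, 0], 0, 0],
    [[0.2, 0, 0], 0, 0],
    [[0.2, 0, 0], 0, 0],
    [[0.2, 0, 0], 0, 0],
    [[0.2, 0, 0], 0, 0],
    [[0, 0, 0], 0, 0],
    [[0, 0, 0], 0, 0],
  ],
)

```text
clock: 13.23
eef_pos: [517.6, 16.2, 57.5]
eef_rot: [3.141, 0.001, 1.52]
wrist_force: [-0.8, -8.1, 3.2]
finger_gap: 9.8
```

Emit:
carry_out(
  deltas=[
    [[0.2, 0, 0], 0, 0],
    [[0.2, 0, 0], 0, 0],
    [[0.2, 0, 0], 0, 0],
    [[0.2, 0, 0], 0, 0],
    [[0.2, 0, 0], 0, 0],
    [[0.2, 0, 0], 0, 0],
    [[0.2, 0, 0], 0, 0],
    [[0.2, 0, 0], 0, 0],
    [[0, 0, 0], 0, 0],
    [[0, 0, 0], 0, 0],
  ],
)

```text
clock: 14.07
eef_pos: [518.1, 32.5, 57.4]
eef_rot: [-3.141, 0.001, 1.521]
wrist_force: [-3.0, -5.1, 4.5]
finger_gap: 9.6
```

```bash
python3 - <<'E'
from h import *
s=manip.read_state();print(s['moment'])
for n in('wrist','scene'): snap(n,n[0:2]+'4')
a=cv2.imread('pics/wr4.png')[0:240,160:400];b=cv2.imread('pics/sc4.png')[140:250,210:330]
cv2.imwrite('pics/c4.png',np.hstack([cv2.resize(a,(400,400)),cv2.resize(b,(400,400))]))
E
```

```text
[-0.93462994  0.50972328  0.06845943]
```

View pics/c4.png

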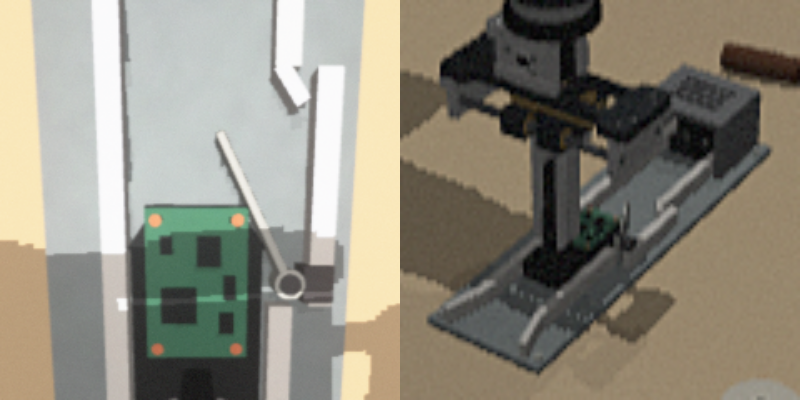

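The flap is about 60° open and riding on the carrier's right side. The carrier is centred in the lane.

Emit:
carry_out(
  deltas=[
    [[0.2, 0, 0], 0, 0],
    [[0.3, 0, 0], 0, 0],
    [[0.3, 0, 0], 0, 0],
    [[0.3, 0, 0], 0, 0],
    [[0.3, 0, 0], 0, 0],
    [[0.3, 0, 0], 0, 0],
    [[0.3, 0, 0], 0, 0],
    [[0.3, 0, 0], 0, 0],
    [[0.3, 0, 0], 0, 0],
    [[0.3, 0, 0], 0, 0],
    [[0.3, 0, 0], 0, 0],
    [[0.3, 0, 0], 0, 0],
    [[0.3, 0, 0], 0, 0],
    [[0.3, 0, 0], 0, 0],
    [[0.2, 0, 0], 0, 0],
    [[0, 0, 0], 0, 0],
    [[0, 0, 0], 0, 0],
  ],
)

```text
clock: 15.58
eef_pos: [520.2, 75.8, 57.4]
eef_rot: [-3.141, 0.0, 1.521]
wrist_force: [-4.1, -2.3, 4.9]
finger_gap: 9.9
```

```bash
python3 - <<'E'
from h import *
s=manip.read_state();print(s['moment'])
for n in('wrist','side'): snap(n,n[0:2]+'5')
a=cv2.imread('pics/wr5.png')[0:240,160:400];b=cv2.imread('pics/si5.png')[160:270,170:280]
cv2.imwrite('pics/c5.png',np.hstack([cv2.resize(a,(400,400)),cv2.resize(b,(400,400))]))
E
```

```text
[-0.43112318  0.53191253  0.06437981]
```

View pics/c5.png

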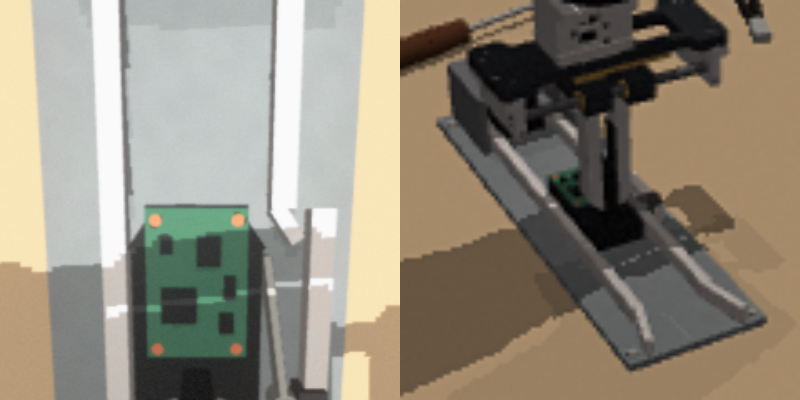

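The wrist view shows the carrier central, with the flap lying along its right side and clear lane ahead.

Emit:
carry_out(
  deltas=[
    [[0.2, 0, 0], 0, 0],
    [[0.3, 0, 0], 0, 0],
    [[0.4, 0, 0], 0, 0],
    [[0.4, 0, 0], 0, 0],
    [[0.4, 0, 0], 0, 0],
    [[0.4, 0, 0], 0, 0],
    [[0.4, 0, 0], 0, 0],
    [[0.4, 0, 0], 0, 0],
    [[0.4, 0, 0], 0, 0],
    [[0.4, 0, 0], 0, 0],
    [[0.4, 0, 0], 0, 0],
    [[0.4, 0, 0], 0, 0],
    [[0.4, 0, 0], 0, 0],
    [[0.4, 0, 0], 0, 0],
    [[0.4, 0, 0], 0, 0],
    [[0.3, 0, 0], 0, 0],
    [[0.2, 0, 0], 0, 0],
    [[0, 0, 0], 0, 0],
    [[0, 0, 0], 0, 0],
  ],
)

```text
clock: 17.27
eef_pos: [523.3, 137.7, 57.4]
eef_rot: [-3.141, 0.0, 1.52]
wrist_force: [-2.4, -1.6, 5.1]
finger_gap: 10.0
```

Emit:
carry_out(
  deltas=[
    [[0.2, 0, 0], 0, 0],
    [[0.2, 0, 0], 0, 0],
    [[0.2, 0, 0], 0, 0],
    [[0.2, 0, 0], 0, 0],
    [[0.2, 0, 0], 0, 0],
    [[0.2, 0, 0], 0, 0],
    [[0, 0, 0], 0, 0],
    [[0, 0, 0], 0, 0],
  ],
)

```text
clock: 17.93
eef_pos: [524.0, 149.7, 57.4]
eef_rot: [-3.141, 0.0, 1.521]
wrist_force: [-1.8, -2.1, 5.2]
finger_gap: 9.6
```

Emit:
carry_out(
  deltas=[
    [[0.1, 0, 0], 0, 0],
    [[0.1, 0, 0], 0, 0],
    [[0.1, 0, 0], 0, 0],
    [[0.1, 0, 0], 0, 0],
    [[0.1, 0, 0], 0, 0],
    [[0, 0, 0], 0, 0],
    [[0, 0, 0], 0, 0],
  ],
)

```text
clock: 18.52
eef_pos: [524.5, 154.9, 57.4]
eef_rot: [3.141, -0.0, 1.521]
wrist_force: [-0.0, -2.3, 4.6]
finger_gap: 9.8
```

Emit:
carry_out(
  deltas=[
    [[0.1, 0, 0], 0, 0],
    [[0.1, 0, 0], 0, 0],
    [[0.1, 0, 0], 0, 0],
    [[0, 0, 0], 0, 0],
    [[0, 0, 0], 0, 0],
  ],
)

```text
clock: 18.93
eef_pos: [524.6, 157.9, 57.4]
eef_rot: [3.141, -0.0, 1.521]
wrist_force: [-0.3, -4.0, 5.4]
finger_gap: 9.6
```

Emit:
carry_out(
  deltas=[
    [[0.1, 0, 0], 0, 0],
    [[0.1, 0, 0], 0, 0],
    [[0, 0, 0], 0, 0],
    [[0, 0, 0], 0, 0],
  ],
)

```text
clock: 19.27
eef_pos: [524.7, 159.8, 57.4]
eef_rot: [3.141, -0.0, 1.521]
wrist_force: [-0.3, -3.5, 5.2]
finger_gap: 9.3
```

Emit:
carry_out(
  deltas=[
    [[0.1, 0, 0], 0, 0],
    [[0.1, 0, 0], 0, 0],
    [[0, 0, 0], 0, 0],
    [[0, 0, 0], 0, 0],
  ],
)

```text
clock: 19.6
eef_pos: [524.8, 161.4, 57.4]
eef_rot: [-3.142, 0.001, 1.521]
wrist_force: [-1.5, -7.5, 5.7]
finger_gap: 9.7
```

Emit:
carry_out(
  deltas=[
    [[0.1, 0, 0], 0, 0],
    [[0, 0, 0], 0, 0],
    [[0, 0, 0], 0, 0],
    [[0, 0, 0], 0, 0],
  ],
)

```text
clock: 19.93
eef_pos: [524.9, 162.2, 57.4]
eef_rot: [-3.142, 0.001, 1.521]
wrist_force: [0.3, -8.9, 6.0]
finger_gap: 10.0
```

```bash
python3 - <<'E'
from h import *
s=manip.read_state();print(s['clock'],s['wrist_force'],s['eef_pos'],s['moment'])
E
```

```text
19.9333 [ 0.33495609 -8.91376702  6.03518956] [524.86534547 162.1510975   57.42794914] [-1.6130224   0.1597448   0.00966752]
```

Emit:
carry_out(
  deltas=[
    [[0.1, 0, 0], 0, 0],
    [[0.04, 0, 0], 0, 0],
    [[0, 0, 0], 0, 0],
    [[0, 0, 0], 0, 0],
    [[0, 0, 0], 0, 0],
  ],
)

```text
clock: 20.35
eef_pos: [524.9, 163.2, 57.4]
eef_rot: [-3.141, 0.001, 1.521]
wrist_force: [-0.8, -11.7, 7.4]
finger_gap: 9.9
```

Emit:
carry_out(
  deltas=[
    [[0, 0, 0], 0, 0],
    [[0, 0, 0], 0, 0],
    [[0, 0, 0], 0, 0],
    [[0, 0, 0], 0, 0],
    [[0, 0, 0], 0, 0],
    [[0, 0, 0], 0, 0],
    [[0, 0, 0], 0, 0],
    [[0, 0, 0], 0, 0],
    [[0, 0, 0], 0, 0],
    [[0, 0, 0], 0, 0],
    [[0, 0, 0], 0, 0],
    [[0, 0, 0], 0, 0],
    [[0, 0, 0], 0, 0],
    [[0, 0, 0], 0, 0],
  ],
)

```text
clock: 21.52
eef_pos: [524.9, 163.2, 57.5]
eef_rot: [-3.141, 0.001, 1.521]
wrist_force: [0.2, -12.4, 7.6]
finger_gap: 9.8
```

Emit:
carry_out(
  deltas=[
    [[-0.05, 0, 0], 0, 0],
    [[-0.05, 0, 0], 0, 0],
    [[-0.05, 0, 0], 0, 0],
    [[-0.05, 0, 0], 0, 0],
    [[0, 0, 0], 0, 0],
    [[0, 0, 0], 0, 0],
    [[0, 0, 0], 0, 0],
  ],
)

```text
clock: 22.1
eef_pos: [524.8, 162.3, 57.4]
eef_rot: [3.142, -0.0, 1.521]
wrist_force: [-0.6, -2.0, 5.3]
finger_gap: 9.8
```

Emit:
carry_out(
  deltas=[
    [[-0.05, 0, -0.02], 0, 0],
    [[-0.05, 0, 0], 0, 0],
    [[-0.05, 0, 0], 0, 0],
    [[0, 0, 0], 0, 0],
    [[0, 0, 0], 0, 0],
    [[0, 0, 0], 0, 0],
  ],
)

```text
clock: 22.6
eef_pos: [524.7, 160.7, 57.4]
eef_rot: [-3.141, -0.0, 1.521]
wrist_force: [1.8, -1.1, -0.0]
finger_gap: 9.8
```

Emit:
carry_out(
  deltas=[
    [[-0.05, 0, 0], 0, 0],
    [[0, 0, 0], 0, 0],
    [[0, 0, 0], 0, 0],
    [[0, 0, 0], 0, 0],
  ],
)

```text
clock: 22.93
eef_pos: [524.6, 160.2, 57.4]
eef_rot: [-3.141, -0.0, 1.521]
wrist_force: [0.3, 1.4, -1.9]
finger_gap: 10.0
```

Emit:
carry_out(
  deltas=[
    [[0, 0, 0], 0, 0.4],
    [[0, 0, 0], 0, 0.4],
    [[0, 0, 0], 0, 0.4],
    [[0, 0, 0], 0, 0.4],
    [[0, 0, 0], 0, 0.4],
    [[0, 0, 0], 0, 0.4],
    [[0, 0, 0], 0, 0.4],
    [[0, 0, 0], 0, 0.4],
  ],
)

```text
clock: 23.6
eef_pos: [524.7, 160.1, 57.5]
eef_rot: [-3.142, -0.0, 1.521]
wrist_force: [0.2, 0.3, 0.4]
finger_gap: 37.7
```

```bash
python3 - <<'E'
from h import *
s=manip.read_state();print(s['finger_gap'],s['wrist_force'])
for n in('wrist','side','scene'): snap(n,n[0:2]+'6')
a=cv2.imread('pics/wr6.png')[0:300,130:430];b=cv2.imread('pics/si6.png')[160:270,170:280];c=cv2.imread('pics/sc6.png')[140:250,210:330]
cv2.imwrite('pics/c6.png',np.hstack([cv2.resize(x,(266,266)) for x in(a,b,c)]))
E
```

```text
37.736516608383674 [0.17111061 0.28764088 0.3536332 ]
```

View pics/c6.png

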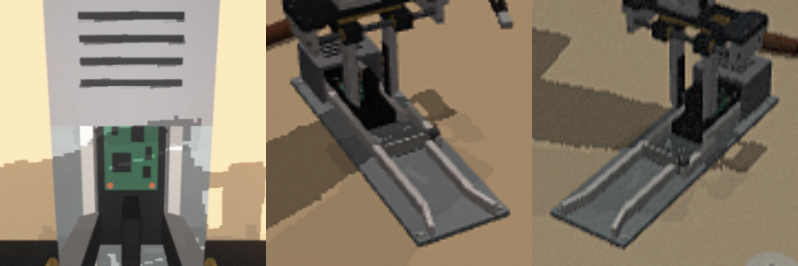

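Released: the fingers are clear on both sides of the rib, and the flap looks shut behind the tail. I'll go straight up and then away.

Emit:
carry_out(
  deltas=[
    [[0, 0, -0.5], 0, 0.4],
    [[0, 0, -1.5], 0, 0.4],
    [[0, 0, -2.5], 0, 0.4],
    [[0, 0, -3], 0, 0.4],
    [[0, 0, -3], 0, 0.4],
    [[0, 0, -3], 0, 0.4],
    [[0, 0, -2], 0, 0.4],
    [[-1, 0, 0], 0, 0.4],
    [[-2, 0, 0], 0, 0.4],
    [[-2.5, 0, 0], 0, 0.4],
    [[-2.5, 0, 0], 0, 0.4],
    [[-1.5, 0, 0], 0, 0.4],
    [[0, 0, 0], 0, 0.4],
    [[0, 0, 0], 0, 0.4],
    [[0, 0, 0], 0, 0.4],
    [[0, 0, 0], 0, 0.4],
  ],
)

```text
clock: 25.08
eef_pos: [519.9, 66.0, 212.4]
eef_rot: [-3.141, -0.0, 1.522]
wrist_force: [0.3, 0.5, 0.9]
finger_gap: 37.4
```

```bash
python3 - <<'E'
from meas import *
s=manip.read_state();tcp=s['eef_pos'];yaw=s['eef_rot'][2];print(tcp,s['wrist_force'])
for n in('wrist','side','scene'): snap(n,n[0:2]+'7')
a=cv2.imread('pics/wr7.png')[0:300,130:430];b=cv2.imread('pics/si7.png')[160:270,170:280];c=cv2.imread('pics/sc7.png')[140:250,210:330]
cv2.imwrite('pics/c7.png',np.hstack([cv2.resize(x,(400,400)) for x in(a,b)]))
cv2.imwrite('pics/c8.png',cv2.resize(c,None,fx=4,fy=4))
im,p=cloud('wr7');t=np.array([np.cos(yaw),np.sin(yaw)]);y=np.array([np.sin(yaw),-np.cos(yaw)])
q=p[...,:2]-tcp[:2];A=q@t;B=q@y;Z=p[...,2]
top=(Z>62)&(Z<78)&(abs(B)<20)&(A<110)&(np.arange(420)[:,None]<240)
print('ribtop',top.sum(),cv2.minAreaRect(np.stack([A[top],B[top]],-1).astype(np.float32)),np.median(Z[top]))
E
```

```text
[519.87  65.99 212.38] [0.33 0.53 0.91]
ribtop 439 ((95.33778381347656, -0.07512092590332031), (29.24436378479004, 9.328304290771484), 0.2418961375951767) 70.96678238896232
```

View pics/c7.png

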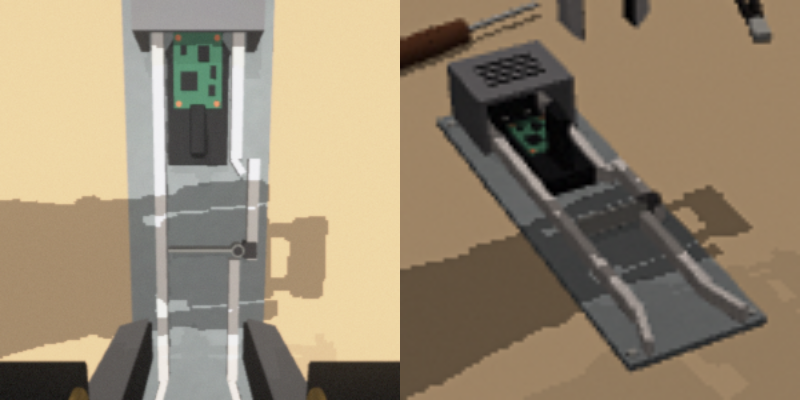

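View pics/c8.png

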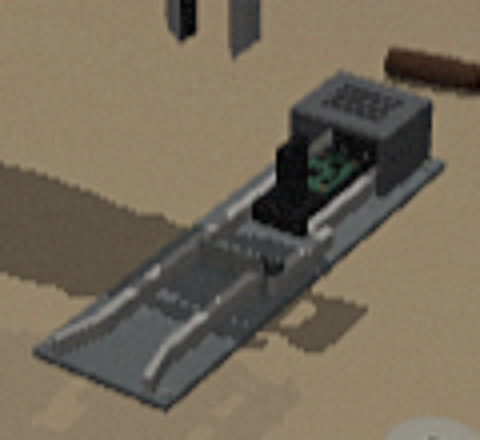

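The flap is shut and square across the lane at (205,250) in the crop. The carrier sits straight in the lane with its nose under the hood, its rib 83 mm past the gate, so its origin is at about 108 mm. The gripper is clear of everything.

```bash
python3 - <<'E'
from h import *
print(ray('wr7',270,187,26)[:2],manip.read_state()['clock']); print(workorder.sign_off())
E
```

```text
[512.59784809  78.83367198] 25.2333
the job is handed in; nothing more can be done
None
```

I pushed the black carrier through the flap and pressed it against the contact head, then backed off and released it. The job is handed in at 25.2 s; no verdict is reported.

- **Grip and entry:** I gripped the carrier by its rib and set it flat in the lane. At that point it was within about 0.4 mm of the lane's middle. Pushing it through the flap, my readings showed at most about 9 N at the wrist.
- **Pressing home:** I felt the head give with the nose about 153 mm past the gate and held it there for just over a second. The wrist read about 12 N, roughly 4 N of it friction. That puts the head at about 8 N (about 2.5 mm), at the low end of the 8 to 10 N you asked for. I worked the head force out from the force change when backing off; it was not measured directly.
- **Release:** I eased back about 3 mm until the spring was relaxed before opening the fingers, so the carrier wasn't kicked back.
- **Last checks:** The wrist picture shows the flap shut and the carrier in line within about 0.3°. Its origin is about 107 to 108 mm past the gate. The gripper is clear of everything. I did not measure the spool, screwdriver or tray again at the end, but the arm never went near them.

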